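# Rock the bung out of the brick jar and clip it on the rail

## Task

Open the clear jar of toy bricks: its tapered cork bung is held on both ends by springy cheeks, so rock it from end to end while lifting gently until it comes free, never tipping it more than about 15 degrees while it is in the neck and without pulling the jar up out of its wooden holder. Then snap the bung's round neck sideways into the empty middle spring clip of the brush rail, so that it hangs there upright, and let go. Leave the other toys and things where they stand.

Things in the scene. Friction and masses are not known exactly. Their poses are not given: they have to be found in the camera images.
- stopper_grip (a point): Centre of the loose bung's handle: a wooden block 30 mm (own x) x 24 mm (own y) x 38 mm tall, z up. Below it a round neck 12 mm thick and 16 mm long (19 to 35 mm below this point), then a flange whose underside is 43 mm below. The bung weighs about 70 g and starts with its flange on the jar's rim, x along the jar's neck.
- stopper: The same bung, same axes; origin on its axis at the flange's underside. Flange 58 mm (x) x 34 mm (y) x 8 mm. Below it the cork, 24 mm deep and 19 mm wide in y, stepping in from 43 mm (x) over two rounded beads on each x end (19 mm from the axis, 8 and 15 mm under the flange) to a 36 mm foot.
- jar_neck (a point): Centre of the mouth of the jar's oblong grey neck, at rim height (130 mm above the table). Inner size 50 mm (own x) x 24 mm (y), narrowing to 41 mm in x from 14 mm down; outer 60 x 34 mm; z up. A sprung cheek in each x end sits over the bung's upper bead: that end must rise 4 mm against 12 to 18 N till the bead slips past, then rests 7 mm up unless pushed down.
- jar_rim (a point): +x end of the rim, 29 mm from the neck's centre, under the flange's end. Tilt the bung 0.22 rad about this or the -x end, giving way sideways to what is felt (its foot, 16 to 24 mm down, stays put), then back to 0.08 rad past level about the bead now up, lifting 3 mm: it sits 7 mm higher. Repeat once for the lower beads; then it lifts out freely. A straight pull lifts the jar.
- jar (a joint): Height of the jar above its seat in the holder, m: 0 seated. The clear jar (88 x 64 mm, 0.6 kg) only slides straight up in its well and starts to rise at a pull of about 7 N.
- holder: Fixed wooden holder block 114 mm (own x) x 160 mm (own y) x 34 mm tall; origin at its underside below the jar's neck, the block running from y = -105 mm to +55 mm. x is the long axis of the jar's neck. A pawn and a cube stand on its -y part.
- clip (a point): The empty middle spring clip: point on the axis that a clipped neck takes, level with the tops of the clip and the bar, 80 mm above the table. z up; the clip opens to own -x: push the bung's neck in along +x, upright, with 10 to 15 N, past two lips 7 mm before this point. Clipped, the handle's underside rests on the jaws, its centre 19 mm above this point.
- rail: Fixed brush rail, same axes as its clip; origin on the table under the clip. Steel jaws 10 mm tall, 13 mm apart (9 mm at the lips, which give way). Wooden bar 226 mm long in y, 18 mm deep, 12 mm thick, its front face 7 mm beyond the clip's axis; open below, posts 105 mm to either side. The clips 70 mm to either side hold fixed brushes that reach 16 mm above the bar.
- pawn: Bystander: turned wooden pawn, 52 mm tall, 26 mm wide, on the holder; origin under its foot.
- block: Bystander: 30 mm dark wooden cube on the holder; origin under its centre.
- car: Bystander: wooden toy car 80 x 42 x 42 mm; origin under its centre.
- mug: Bystander: white mug, 72 mm wide, 85 mm tall; origin under its centre.
- paint_jar: Bystander: closed paint jar, 56 mm wide, 75 mm tall; origin under its centre.
- arch: Bystander: wooden toy arch 70 x 30 x 45 mm; origin under its centre.
- puck: Bystander: dark wooden disc, 48 mm wide, 18 mm tall; origin under its centre.

How it is judged:
By the outcome, as a careful person would: the job done as asked, in the order asked, and still so for the second after the job is handed in, with the robot touching nothing.
It also fails if it takes over 72 s, if anything falls off the work surface, if the arm or the gripper's body presses on something with over 40 N, if the wrist force passes 120 N, or if a joint passes its speed limit or range.

## Robot

A 7-joint arm with a two-finger parallel gripper is mounted at the origin on the work surface. World frame = base frame: x ahead of the robot, y to its left, z up, the work surface at z = 0. Lengths are in mm, angles in rad, forces in N, time in s.
With the tool pointing down it reaches from about 425 to 975 mm from the base axis. Payload 16.7 kg.
Tool frame: the origin (TCP) lies midway between the tips of the shut fingers; the grasp point (between the pads) lies 19 mm behind it; z points along the fingers, y is the line along which they close (so a half turn about z gives the same grasp; the last joint's range is limited). The gripper opens to 85 mm and grips with 20 to 120 N. Pads are 22 mm wide; open, the fingers measure 114 mm over their backs; the gripper's body (76 mm by 85 mm) begins 54 mm behind the grasp point. The pads swing forward as they close: fully open they stand 13 mm farther back than shut.
Start: joints at [-1.345, 0.426, 0.074, 1.606, -0.034, 1.111, -0.067], TCP at [247.111, 628.102, 231.302] pointing down, gripper open.
Joint ranges: [-2.85, 2.85], [-0.5, 2.14], [-1.23, 1.37], [0.21, 2.46], [-1.02, 4.16], [0.16, 2.05], [-2.73, 2.73]. Speed limits (rad/s): [1.89, 1.89, 2.39, 2.39, 3.01, 3.01, 3.01].

## Interface

Orientations are given as a unit quaternion [x, y, z, w].
In Python, from rig import ctrl gives the robot as it stands. Calls block until the motion is done:
- ctrl.move_pose(position, orientation): joint-space move of the TCP to a pose.
- ctrl.movel(position, ori=None, rate=150): straight line of the TCP; ori=None keeps the orientation; rate is the mean speed in mm/s.
- ctrl.goto_joints(angles): joint-space move.
- ctrl.command_gripper(opening, f_grip=None): opening from 0.0 (shut) to 1.0 (fully open); f_grip is the grip in N (None keeps the last); returns when the fingers have stopped.
- ctrl.sleep(seconds).
- ctrl.inverse_kinematics(position, orientation): joint angles nearest the present ones, or None.
- ctrl.state(): the state.
- ctrl.camera(name): name is "scene" or "top"; returns the picture (420x560x3 uint8, red, green, blue); there is no depth.
- ctrl.camera_model(name): a dict with "camera_matrix" (3x3 intrinsics, pixels), "distortion" ([k1, k2, p1, p2, k3] as OpenCV has them; the pictures are not rectified), "position" and "attitude" of the camera in the world. Camera axes: x right, y down, z forward; pixel columns grow to the right and rows downward; lengths in mm; the calibration is good to about 2 mm. A picture is of the moment at which its call begins. camera_model takes no time and is no camera call.
A pose or a line that the arm cannot do raises ctrl.IKError and nothing moves.
- ctrl.close_job(): hands the job in; it is judged then, once.
Trained networks look in the newest picture that a camera, given by its name, has taken for a name from the list of things; names that differ only in an ending like _2 or _b are one class to them, and where a whole thing is asked for, a point or a joint stands for the part that bears it (a point fixed in the world has none). Each returns a list of dicts, best first, with "score" (0 to 1); they miss things now and then, are a little off and sometimes report something else, mostly with a low value. They report only what shows in the picture. A call takes as long as a camera call.
- ctrl.boxes_of(target, camera): "bbox" ([left, top, right, bottom] as shares, 0 to 1, of the picture: columns of its width, rows of its height, round what is visible of it).
The state is a dict: "time": time; "q": joint angles; "qd": joint speeds; "effort": joint torques, N m; "position": TCP position; "tool_rot": TCP orientation; "ft_force": force on the tool from outside, world axes, zero at the start; "torque": the same for the moment, N m; "finger_gap": opening from 0.0 (shut) to 1.0 (fully open); "finger_force": force on a finger pad.
Only numpy, scipy, OpenCV 4.12 (cv2) and the standard library are available. Lean on these libraries where they do the work, as an engineer would, in place of code of your own. Each camera call takes 0.05 s, during which the arm holds its last target. There are 200 camera calls.

## Working session

There is one attempt and no reset: what is moved stays moved. The work goes in short steps, each a Python script; the robot and the scene stay as the last script left them, time stands still between calls to the robot, and variables do not carry over. Pictures are saved under pics/ and viewed, at most 10 in all, crops included, and the job is handed in when it is done.

```bash
mkdir -p pics; ls; python3 - <<'E'
from rig import ctrl
import cv2,numpy as np
for n in("scene","top"):
    im=ctrl.camera(n); cv2.imwrite(f"pics/{n}0.png",cv2.cvtColor(im,cv2.COLOR_RGB2BGR))
    m=ctrl.camera_model(n); print(n,{k:np.round(v,4).tolist() for k,v in m.items()})
    for t in("stopper","stopper_grip","jar_neck","jar","holder","clip","rail","pawn","block"):
        print(t,[(np.round(np.array(d["bbox"])*[560,420,560,420],1).tolist(),round(d["score"],2)) for d in ctrl.boxes_of(t,n)[:2]])
s=ctrl.state();print(s["time"],s["ft_force"],s["tool_rot"],s["finger_gap"])
E
```

```text
pics
scene {'camera_matrix': [[449.8729, 0.0, 282.0276], [0.0, 449.8729, 206.6157], [0.0, 0.0, 1.0]], 'distortion': [-0.1378, 0.0, 0.0, 0.0, 0.0], 'position': [1017.3149, -596.6621, 619.1885], 'attitude': [0.8228, 0.2958, -0.1704, -0.4545]}
stopper [([187.2, 240.7, 218.7, 286.5], 0.65)]
stopper_grip [([188.5, 239.8, 211.4, 283.6], 0.79)]
jar_neck [([173.6, 275.3, 236.4, 335.6], 0.65)]
jar [([176.9, 271.0, 233.6, 334.5], 0.62)]
holder [([143.0, 270.0, 249.3, 372.6], 0.68)]
clip [([295.4, 174.9, 378.2, 248.1], 0.79)]
rail [([291.4, 175.7, 382.1, 248.3], 0.75)]
pawn [([148.2, 303.0, 165.1, 328.8], 0.79), ([174.4, 270.9, 236.1, 336.7], 0.3)]
block [([166.5, 324.5, 191.3, 352.7], 0.75), ([177.2, 270.2, 236.9, 335.4], 0.18)]
top {'camera_matrix': [[431.8304, 0.0, 268.6582], [0.0, 431.8304, 207.8079], [0.0, 0.0, 1.0]], 'distortion': [-0.0488, 0.0, 0.0, 0.0, 0.0], 'position': [270.6242, -31.2163, 1278.2809], 'attitude': [0.7513, -0.6515, 0.0708, -0.0782]}
stopper [([337.2, 200.0, 364.7, 235.8], 0.4)]
stopper_grip [([352.3, 201.3, 362.8, 220.8], 0.54)]
jar_neck [([339.2, 197.3, 364.1, 236.7], 0.78), ([161.7, 179.3, 244.7, 228.2], 0.63)]
jar [([335.4, 198.9, 370.3, 236.2], 0.87)]
holder [([329.0, 196.6, 388.8, 249.7], 0.83)]
clip [([160.1, 181.4, 242.8, 230.6], 0.73), ([257.7, 222.1, 274.3, 250.5], 0.44)]
rail [([165.7, 178.2, 246.3, 228.2], 0.86)]
pawn [([372.1, 231.8, 382.1, 239.8], 0.59)]
block [([353.4, 278.9, 373.8, 306.9], 0.57)]
1.0 [ 0.67364835 -0.77591635  0.79057801] [ 1.86327544e-01  9.82487682e-01  1.33010901e-05 -1.63143550e-05] 0.9934950285164709
```

```bash
python3 - <<'E'
import cv2
a=cv2.imread("pics/scene0.png")[165:385,130:390];b=cv2.imread("pics/top0.png")[150:340,145:405]
cv2.imwrite("pics/s1.png",cv2.resize(a,None,fx=2.7,fy=2.7,interpolation=cv2.INTER_CUBIC))
cv2.imwrite("pics/t1.png",cv2.resize(b,None,fx=3,fy=3,interpolation=cv2.INTER_CUBIC))
E
```

```text
(no output)
```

View pics/s1.png

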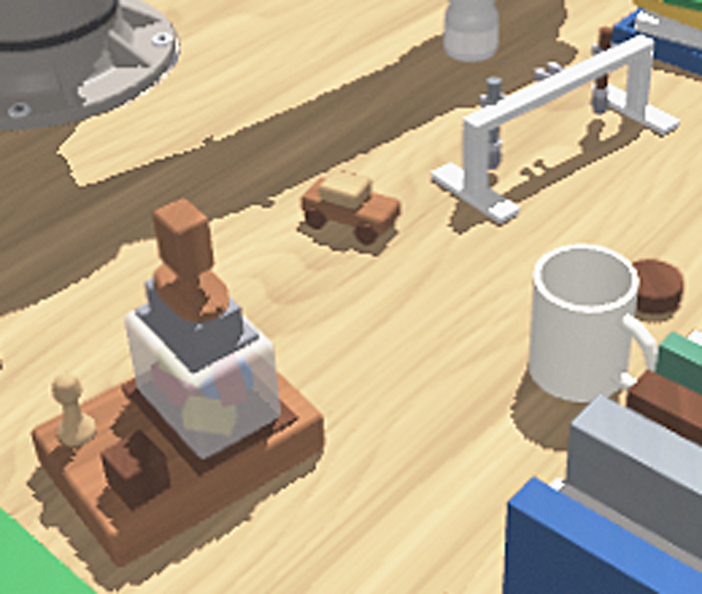

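View pics/t1.png

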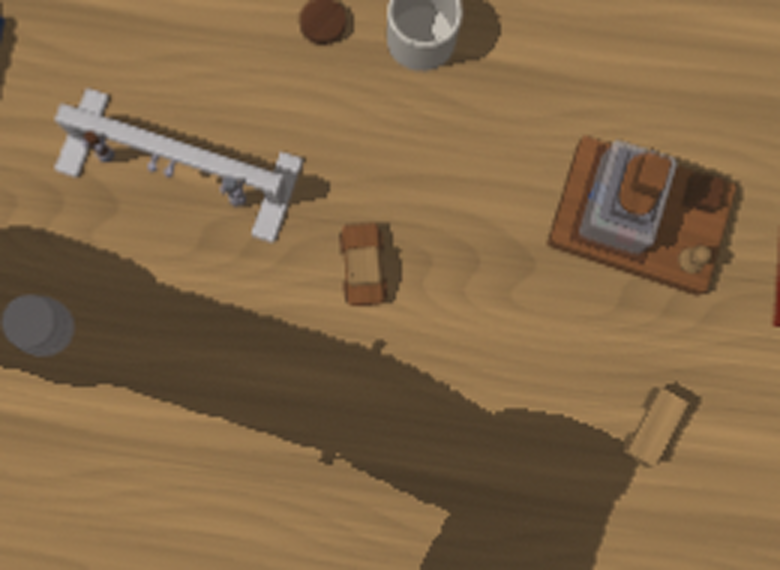

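```bash
cat > h.py <<'E'
import numpy as np,cv2
from scipy.spatial.transform import Rotation as R
from rig import ctrl
M={n:ctrl.camera_model(n) for n in("scene","top")}
def proj(n,P):
    m=M[n];r=R.from_quat(m["attitude"]).as_matrix().T
    return cv2.projectPoints(np.array(P,float).reshape(-1,3),cv2.Rodrigues(r)[0],-r@np.array(m["position"]),np.array(m["camera_matrix"]),np.array(m["distortion"]))[0][:,0]
def W(p,L):  # p=x,y,z,yaw ; local->world
    return R.from_euler("z",p[3]).apply(np.array(L,float).reshape(-1,3))+p[:3]
S=lambda l:np.array(l)/2.7+[130,165]
T=lambda l:np.array(l)/3+[145,150]
E
cat > fit.py <<'E'
from h import *
from scipy.optimize import least_squares
Hc=[(57,55,34),(57,-105,34),(-57,-105,34),(-57,55,34)]
def fit(obs,p0):
    f=lambda p:np.concatenate([(proj(n,W(p,L))-px).ravel() for n,L,px in obs])
    s=least_squares(f,p0,loss="soft_l1",x_scale=[10,10,10,.1]);print(np.round(s.x,3),np.round(f(s.x),1));return s.x
h=fit([("top",Hc,T([(585,138),(740,180),(708,293),(550,243)])),("scene",[Hc[0],Hc[1],Hc[2]],S([(323,412),(118,520),(35,435)]))],[450,-300,0,-.2])
B=lambda x,y:(x,y,80)
r=fit([("top",[B(25,113),B(7,113),B(7,-113),B(25,-113)],T([(62,104),(56,121),(281,192),(286,175)])),("scene",[B(25,-113),B(25,113),B(7,-113)],S([(480,128),(650,44),(465,116)]))],[400,200,0,-.2])
g=fit([("top",[(0,0,0)],T([(655,173)])),("scene",[(0,0,0)],S([(181,216)]))],[*h[:2],192,h[3]])
np.save("p.npy",[h,r,g])
def box(p,lo,hi):
    c=[(x,y,z) for x in(lo[0],hi[0]) for y in(lo[1],hi[1]) for z in(lo[2],hi[2])]
    w=W(p,c);return [(w[i],w[j]) for i in range(8) for j in range(i) if bin(i^j).count("1")==1]
h[2]=r[2]=0
segs=box(h,(-57,-105,0),(57,55,34))+box(h,(-30,-17,112),(30,17,130))+box(h,(-15,-12,154),(15,12,192))+box(r,(7,-113,68),(25,113,80))
out=[]
for n,(x,y,w,hh) in(("scene",(140,225,115,150)),("scene",(285,170,115,90)),("top",(320,185,80,70)),("top",(155,170,100,65))):
    im=cv2.imread(f"pics/{n}0.png")[y:y+hh,x:x+w];k=min(400/w,300/hh)
    im=cv2.resize(im,None,fx=k,fy=k,interpolation=cv2.INTER_CUBIC)
    for a,b in segs:
        q=((proj(n,[a,b])-[x,y]+.5)*k).astype(int);cv2.line(im,tuple(map(int,q[0])),tuple(map(int,q[1])),(0,255,0),1)
    out.append(cv2.copyMakeBorder(im,0,300-im.shape[0],0,400-im.shape[1],0))
cv2.imwrite("pics/ov.png",np.vstack([np.hstack(out[:2]),np.hstack(out[2:])]))
E
python3 fit.py
```

```text
[ 5.39244e+02 -2.44949e+02 -2.24700e+00 -1.53000e-01] [-1.5 -0.9 -1.2  0.5  0.3 -0.5  0.1  0.4  1.4 -0.1 -0.5  7.  -2.2 -1.1]
[ 5.08513e+02  1.95333e+02 -1.08400e+00 -1.61000e-01] [-0.   0.1 -0.2  0.2 -0.4 -0.4 -0.1 -0.7 -1.   0.1  1.2 -1.2 -0.9  1.4]
[ 5.38470e+02 -2.45179e+02  1.88654e+02 -1.53000e-01] [-0.2 -0.2 -0.2  0. ]
```

View pics/ov.png

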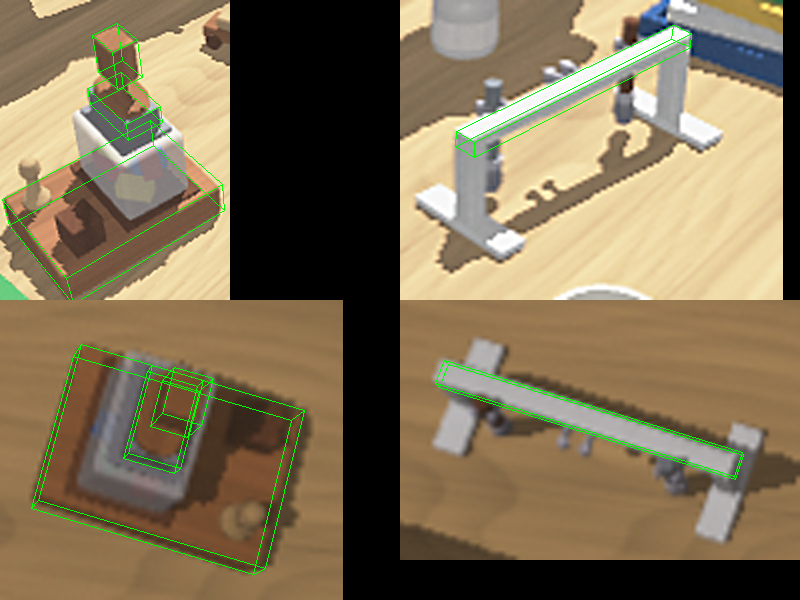

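The green wireframes match both views: scene handle top at about (197,245) px, top-view handle at about (363,208) and rail bar from about (165,188) to (239,214). The triangulated heights (handle top 189 against 192, bar 79 against 80) agree to within about 3 mm. Next I move in and grasp gently along the neck's x axis, centring by force.

```bash
cat >> h.py <<'E'
psi=-0.155
u=np.array([np.cos(psi),np.sin(psi),0]);v=np.array([-u[1],u[0],0]);zz=np.array([0,0,1.])
def Q(th=0,sg=1,yaw=psi):
    U=np.array([np.cos(yaw),np.sin(yaw),0]);V=np.array([-U[1],U[0],0])
    R0=R.from_matrix(np.column_stack([sg*V,sg*U,-zz]))
    return (R.from_rotvec(V*th)*R0).as_quat()
def F():
    s=ctrl.state();f=np.array(s["ft_force"]);return f
def loc(f): return np.round([f@u,f@v,f[2]],1)
E
python3 - <<'E'
from h import *
N=np.array([538.8,-245.1,130.])
for sg in(1,-1):
    q=ctrl.inverse_kinematics((N+zz*130).tolist(),Q(0,sg).tolist());print(sg,None if q is None else np.round(q,2))
sg=min((1,-1),key=lambda s:abs(ctrl.inverse_kinematics((N+zz*130).tolist(),Q(0,s).tolist())[6]))
np.save("sg.npy",sg)
ctrl.move_pose((N+zz*130).tolist(),Q(0,sg).tolist());ctrl.sleep(.2);f0=F()
print(sg,ctrl.state()["time"],loc(f0))
ctrl.movel((N+zz*29).tolist(),rate=120);print(ctrl.state()["time"],loc(F()))
ctrl.command_gripper(.3,20)
s=ctrl.state();print(s["time"],loc(F()),s["finger_gap"],s["finger_force"],np.round(s["position"],1))
im=[cv2.cvtColor(ctrl.camera(n),cv2.COLOR_RGB2BGR) for n in("scene","top")]
a=cv2.resize(im[0][200:350,140:290],(450,450),interpolation=2);b=cv2.resize(im[1][165:265,310:387],(346,450),interpolation=2)
cv2.imwrite("pics/g1.png",np.hstack([a,b]))
E
```

```text
1 [-0.55  0.51  1.21  1.81 -0.52  1.19  0.67]
-1 [-0.55  0.52  1.22  1.81 -0.53  1.19 -2.46]
1 4.4167 [ 0.3 -0.1  0.3]
5.4083 [ 0.1 -0.7 -0.4]
5.95 [0.  1.  4.9] 0.3471408410789209 20.284476578235626 [ 539.1 -245.1  159.3]
```

View pics/g1.png

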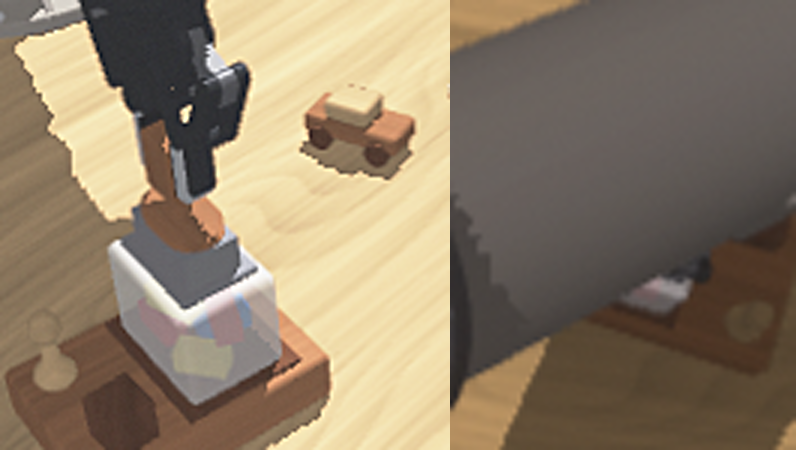

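```bash
cat >> h.py <<'E'
D=29.
class Rock:
    def __init__(s,N,d=D): s.N=np.array(N,float);s.d=d;s.dx=0;s.dy=0;s.dz=0;s.th=0;s.sg=int(np.load("sg.npy"))
    def step(s,th,ox,oz,fz=0,kx=.08,kz=.08,ky=.03,rate=40):
        p=s.N+u*(ox+s.dx+s.d*np.sin(th))+v*s.dy+zz*(oz+s.dz+s.d*np.cos(th))
        ctrl.movel(p.tolist(),Q(th,s.sg).tolist(),rate=rate);s.th=th
        f=F();s.f=f
        s.dx+=np.clip(kx*(f@u),-.8,.8);s.dy+=np.clip(ky*(f@v),-.3,.3);s.dz+=np.clip(kz*(f[2]-fz),-.8,.8)
        m=np.array(ctrl.state()["torque"])@v
        print(f"{ctrl.state()['time']:.2f} th{th:.2f} f{loc(f)} m{m:.2f} d {s.dx:.1f} {s.dz:.1f}")
E
python3 - <<'E'
from h import *
import pickle
ctrl.command_gripper(.3,110)
s=ctrl.state();print(s["time"],loc(F()),s["finger_gap"],s["finger_force"])
r=Rock([538.8,-245.1,130])
r.step(0,0,0);r.step(0,0,0)
for th in np.arange(.02,.225,.02):
    r.step(th,20*np.sin(th),29*np.sin(th),fz=2)
    if r.f[2]<-7: print("stop");break
pickle.dump(r,open("r.pkl","wb"))
print(np.round(ctrl.state()["position"],1))
E
```

```text
6.2667 [-1.2  2.4 11. ] 0.3404492202849639 107.6839542388916
6.52 th0.00 f[-1.3  3.1 10.7] m0.08 d -0.1 0.8
6.77 th0.00 f[ 5.4 -1.3 -4.1] m-1.38 d 0.3 0.5
7.02 th0.02 f[0.7 2.  5.7] m-0.02 d 0.4 0.8
7.27 th0.04 f[-1.   3.5  1.3] m0.08 d 0.3 0.7
7.52 th0.06 f[-1.6  1.9 -0.1] m0.25 d 0.2 0.5
7.77 th0.08 f[-3.9  1.8  0.9] m0.61 d -0.1 0.5
8.02 th0.10 f[-2.7  1.1  1.9] m0.94 d -0.4 0.5
8.27 th0.12 f[-1.4  0.9  2.5] m0.78 d -0.5 0.5
8.52 th0.14 f[-3.7  0.4 -0.5] m0.74 d -0.8 0.3
8.77 th0.16 f[-4.9  0.6 -0.6] m0.85 d -1.2 0.1
9.02 th0.18 f[-5.9  0.3  0.5] m0.66 d -1.6 -0.0
9.27 th0.20 f[-2.1 -0.7  2.6] m0.08 d -1.8 0.0
9.52 th0.22 f[-1.7  0.8  0.8] m-0.28 d -1.9 -0.1
[ 548.  -246.1  164.7]
```

```bash
python3 - <<'E'
from h import *
import pickle
r=pickle.load(open("r.pkl","rb"))
for th in np.arange(.20,-.085,-.02):
    bz=2.7-1.7*(.22-th)/.30
    oz=bz-19*np.sin(th)+8*np.cos(th)
    r.step(th,20*np.sin(th),oz,fz=-2)
    if r.f[2]<-8: print("low")
pickle.dump(r,open("r.pkl","wb"))
p=ctrl.state()["position"];print(np.round(p,1))
im=cv2.cvtColor(ctrl.camera("scene"),cv2.COLOR_RGB2BGR)
cv2.imwrite("pics/g2.png",cv2.resize(im[215:345,155:285],(590,590),interpolation=2))
E
```

```text
9.77 th0.20 f[ 2.8 -1.8 -8.1] m-1.96 d -1.7 -0.6
low
10.02 th0.18 f[ 3.6 -0.  -8.7] m-1.82 d -1.4 -1.1
low
10.27 th0.16 f[ 1.9 -1.3 -8.1] m-1.01 d -1.3 -1.6
low
10.52 th0.14 f[-0.2 -1.  -8.7] m-0.25 d -1.3 -2.1
low
10.77 th0.12 f[-1.3 -0.4 -6.3] m0.16 d -1.4 -2.5
11.02 th0.10 f[-2.7 -0.9  1.4] m0.73 d -1.6 -2.2
11.27 th0.08 f[-1.9 -1.   3.6] m0.34 d -1.8 -1.8
11.52 th0.06 f[ 0.4 -1.2 -1.6] m-0.44 d -1.7 -1.7
11.77 th0.04 f[ 3.9 -1.7 -0.4] m-1.18 d -1.4 -1.6
12.02 th0.02 f[ 4.9 -0.3 -1.4] m-1.44 d -1.0 -1.6
12.27 th0.00 f[ 5.9  0.3 -0.4] m-1.46 d -0.6 -1.4
12.52 th-0.02 f[4.7 0.  1.2] m-1.20 d -0.2 -1.2
12.77 th-0.04 f[3.4 0.8 1.7] m-0.81 d 0.1 -0.9
13.02 th-0.06 f[ 0.9 -0.1  1.2] m-0.34 d 0.2 -0.6
13.27 th-0.08 f[ 0.4 -1.6  0.5] m-0.09 d 0.2 -0.4
[ 534.8 -244.4  168.7]
```

View pics/g2.png

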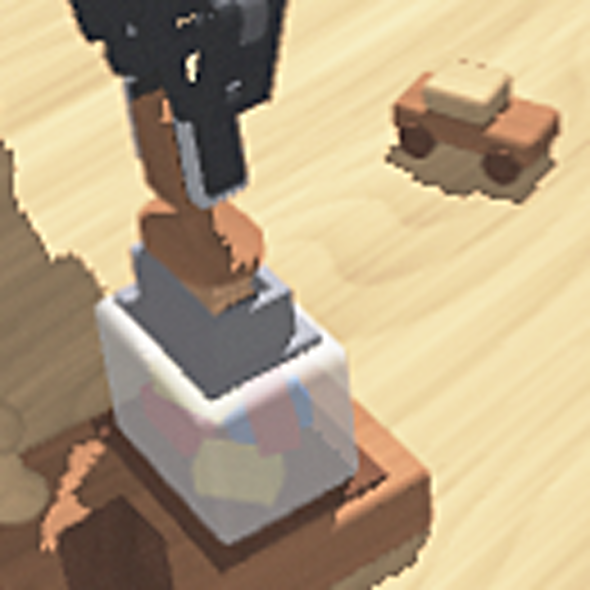

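The bung now sits about 7–10 mm higher: in the crop the flange is at (200,240), raised at its +x end, and the jar is seated at (230,470). Second round next, tilting the +x end up about the −x bead.

```bash
python3 - <<'E'
from h import *
import pickle
r=pickle.load(open("r.pkl","rb"))
p=np.array(ctrl.state()["position"]);th=-.08
oz0=p[2]-130-r.d*np.cos(th);bz=oz0+19*np.sin(th)-8*np.cos(th);r.dz=0;print(oz0,bz)
for th in np.arange(-.10,-.225,-.02):
    r.step(th,20*np.sin(th),bz-19*np.sin(th)+8*np.cos(th),fz=-3,kz=.1)
    if r.f[2]<-8: print("low")
r.bz=bz
pickle.dump(r,open("r.pkl","wb"))
p=ctrl.state()["position"];print(np.round(p,1))
E
```

```text
9.819732085208333 0.3269392493730967
13.57 th-0.10 f[-0.1 -1.   0.2] m0.12 d 0.2 0.3
13.82 th-0.12 f[ 2.6 -1.6 -5.2] m-0.34 d 0.4 0.1
14.07 th-0.14 f[ 2.  -0.8 -2.7] m-0.18 d 0.6 0.1
14.32 th-0.16 f[ 2.4 -0.6 -2.7] m-0.40 d 0.7 0.2
14.57 th-0.18 f[ 2.1  0.  -2.2] m-0.19 d 0.9 0.3
14.82 th-0.20 f[ 1.7 -1.2 -2.3] m-0.19 d 1.1 0.3
15.07 th-0.22 f[ 1.5 -1.9 -2.4] m-0.01 d 1.2 0.4
[ 529.2 -243.6  170.9]
```

```bash
python3 - <<'E'
from h import *
import pickle
r=pickle.load(open("r.pkl","rb"))
im=cv2.cvtColor(ctrl.camera("scene"),cv2.COLOR_RGB2BGR);a=im[215:345,170:260]
p=np.array(ctrl.state()["position"]);th=-.22
oz0=p[2]-130-r.d*np.cos(th);b=oz0-19*np.sin(th)-15*np.cos(th);r.dz=0;print(oz0,b)
for th in np.arange(-.20,.085,.02):
    bz=b-1.5*(th+.22)/.3   # settle toward rest
    r.step(th,20*np.sin(th),bz+19*np.sin(th)+15*np.cos(th),fz=-3,kz=.1)
pickle.dump(r,open("r.pkl","wb"))
p=ctrl.state()["position"];print(np.round(p,1))
im=cv2.cvtColor(ctrl.camera("scene"),cv2.COLOR_RGB2BGR)
cv2.imwrite("pics/g3.png",cv2.resize(np.hstack([a,im[215:345,170:260]]),(792,572),interpolation=2))
E
```

```text
12.59011694155041 2.0980180401278457
15.37 th-0.20 f[ 2.  -0.1 -1.4] m-0.32 d 1.3 0.2
15.62 th-0.18 f[ 3.1  1.8 -1.2] m-0.83 d 1.6 0.3
15.87 th-0.16 f[ 4.6  1.5 -1.5] m-0.95 d 1.9 0.5
16.12 th-0.14 f[2.2 0.7 0.6] m-0.58 d 2.1 0.8
16.37 th-0.12 f[0.4 0.1 0.4] m-0.13 d 2.2 1.2
16.62 th-0.10 f[ 0.1  0.1 -0.9] m0.18 d 2.2 1.4
16.87 th-0.08 f[-1.9  0.4 -0.6] m0.36 d 2.0 1.6
17.12 th-0.06 f[-0.8  1.2  0.1] m0.41 d 2.0 1.9
17.37 th-0.04 f[-1.6  0.6  0.2] m0.38 d 1.8 2.3
17.62 th-0.02 f[-2.   0.5 -0.6] m0.31 d 1.7 2.5
17.87 th-0.00 f[-0.1 -0.4 -1.1] m0.00 d 1.7 2.7
18.12 th0.02 f[-0.4 -0.6  0.1] m-0.01 d 1.6 3.0
18.37 th0.04 f[-0.3  0.  -0.2] m-0.03 d 1.6 3.3
18.62 th0.06 f[-0.7  0.4 -1.9] m-0.01 d 1.6 3.4
18.87 th0.08 f[-0.3 -0.6  0.3] m-0.11 d 1.5 3.7
[ 544.3 -245.9  179.3]
```

View pics/g3.png

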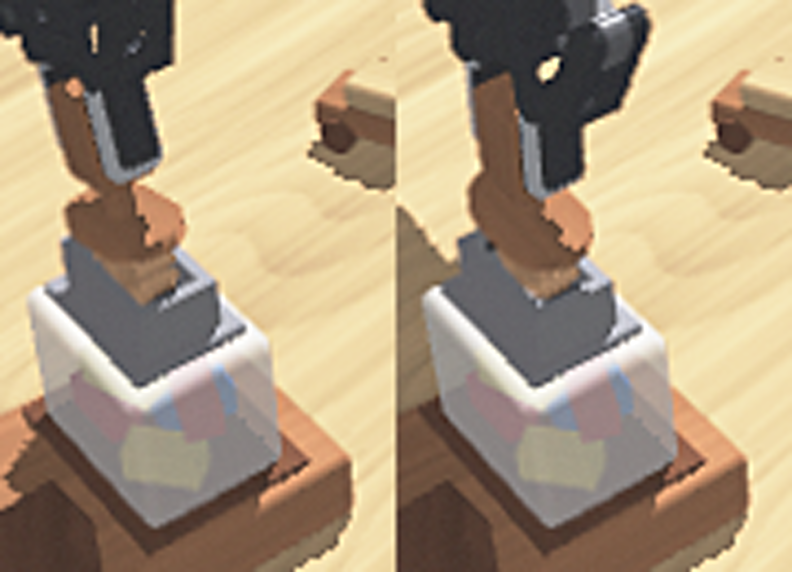

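The forces have dropped to about zero and the bung is well up: flange at (530,215) in the right half, jar seated at (545,450). Now level it and lift while watching the force.

```bash
python3 - <<'E'
from h import *
import pickle
r=pickle.load(open("r.pkl","rb"))
p=np.array(ctrl.state()["position"])
oz=p[2]-130-r.d*np.cos(.08);r.dz=0
ok=True
for th,up in[(.05,.5),(.02,1),(0,1.5),(0,3),(0,5),(0,7),(0,9),(0,12),(0,15)]:
    r.step(th,20*np.sin(th),oz+up,kz=0,ky=.08)
    if r.f[2]<-6: ok=False;print("stuck");break
if ok:
    p=np.array(ctrl.state()["position"])
    ctrl.movel([p[0],p[1],250],Q(0,r.sg).tolist(),rate=100)
    p=np.array(ctrl.state()["position"]);print(p,loc(F()),ctrl.state()["finger_gap"])
    rp=np.load("p.npy")[1];C=rp[:2]
    ww=np.array([np.cos(rp[3]),np.sin(rp[3])])
    pre=C-ww*60
    for yaw in(rp[3],):
        for z in(190,110,85):
            for P in(pre,C): 
                q=ctrl.inverse_kinematics([*P,z],Q(0,r.sg,yaw).tolist());print(z,None if q is None else np.round(q,2))
        q=ctrl.inverse_kinematics([*pre,190],Q(0,-r.sg,yaw).tolist());print(q)
im=[cv2.cvtColor(ctrl.camera(n),cv2.COLOR_RGB2BGR) for n in("scene","top")]
cv2.imwrite("pics/g4.png",np.hstack([cv2.resize(im[0][130:345,140:290],(419,600),interpolation=2),cv2.resize(im[1][165:315,310:405],(380,600),interpolation=2)]))
E
```

```text
19.17 th0.05 f[-0.2 -0.2 -0.4] m-0.03 d 1.5 0.0
19.42 th0.02 f[ 0.9  0.3 -0.8] m0.01 d 1.6 0.0
19.67 th0.00 f[ 0.2  0.4 -1.5] m-0.03 d 1.6 0.0
19.92 th0.00 f[-0.6  0.1 -0.8] m0.02 d 1.6 0.0
20.17 th0.00 f[ 0.   0.  -0.6] m-0.00 d 1.6 0.0
20.42 th0.00 f[ 0.7 -0.3 -0.9] m-0.03 d 1.6 0.0
20.67 th0.00 f[ 0.6  0.3 -1.3] m-0.01 d 1.7 0.0
20.92 th0.00 f[-0.4 -1.  -1.1] m-0.00 d 1.6 0.0
21.17 th0.00 f[ 0.1 -0.4 -0.4] m0.03 d 1.6 0.0
[ 540.46585129 -244.99284531  249.67736239] [-0.3  0.6 -0.6] 0.3357482687698024
190 [-1.56  0.41  1.26  2.09 -0.47  0.98 -0.2 ]
190 [-1.41  0.57  1.27  1.99 -0.63  1.06 -0.01]
110 [-1.45  0.59  1.18  2.16 -0.73  0.88  0.02]
110 [-1.28  0.62  1.08  2.05 -0.71  0.91  0.04]
85 [-1.39  0.6   1.1   2.17 -0.75  0.82  0.03]
85 [-1.24  0.64  1.02  2.06 -0.74  0.86  0.05]
[-1.17541828  0.20591815  0.70715769  2.07865763 -0.16874097  0.91239292
  2.60586084]
```

View pics/g4.png

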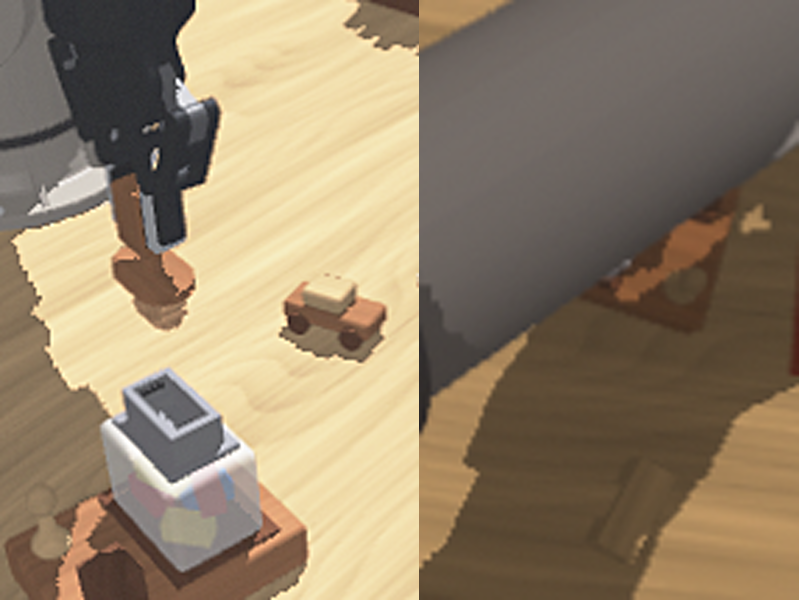

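Bung is free: it hangs in the gripper around (155,290), and the jar at (180,480) is seated with its neck empty. I'll carry it to a spot in front of the clip, then check the bung's pose in the hand with an overlay.

```bash
cat > ov2.py <<'E'
from h import *
def shot(name,rp,crop,d=29.,tilt=0,off=(0,0)):
    n="scene";im=cv2.cvtColor(ctrl.camera(n),cv2.COLOR_RGB2BGR);x,y,w,h=crop;k=min(390/w,590/h)
    raw=cv2.resize(im[y:y+h,x:x+w],None,fx=k,fy=k,interpolation=2);im=raw.copy()
    s=ctrl.state();Rt=R.from_quat(s["tool_rot"]).as_matrix();B=np.column_stack([Rt[:,1],Rt[:,0],-Rt[:,2]]) # bung axes
    P=np.array(s["position"])
    def draw(A,o,lo,hi,c):
        q=[np.array((a,b,e)) for a in(lo[0],hi[0]) for b in(lo[1],hi[1]) for e in(lo[2],hi[2])]
        for i in range(8):
            for j in range(i):
                if bin(i^j).count("1")==1:
                    g=((proj(n,[A@q[i]+o,A@q[j]+o])-[x,y]+.5)*k).astype(int);cv2.line(im,tuple(map(int,g[0])),tuple(map(int,g[1])),c,1)
    B=R.from_rotvec(B[:,1]*tilt).as_matrix()@B
    o=P-B[:,2]*d+B[:,0]*off[0]+B[:,1]*off[1]
    draw(B,o,(-15,-12,24),(15,12,62),(0,255,0));draw(B,o,(-29,-17,0),(29,17,8),(0,255,0));draw(B,o,(-18,-9.5,-24),(18,9.5,-15),(0,255,0))
    A=R.from_euler("z",rp[3]).as_matrix();o=np.array([rp[0],rp[1],0])
    draw(A,o,(7,-113,68),(25,113,80),(255,0,0));draw(A,o,(-8,-6.5,70),(7,6.5,80),(0,0,255))
    cv2.imwrite(name,np.hstack([raw,im]))
E
python3 - <<'E'
from ov2 import *
rp=np.load("p.npy")[1];w=np.array([np.cos(rp[3]),np.sin(rp[3])]);q=Q(0,1,rp[3]).tolist()
pre=rp[:2]-w*55
ctrl.move_pose([*pre,190],q);print(ctrl.state()["time"])
ctrl.movel([*pre,87],q,rate=120);ctrl.sleep(.2)
print(ctrl.state()["time"],np.round(ctrl.state()["position"],1),loc(F()))
shot("pics/g5.png",rp,(275,150,100,110))
E
```

```text
23.6667
24.875 [454.4 204.4  87.4] [ 0.8  0.1 -1. ]
```

View pics/g5.png

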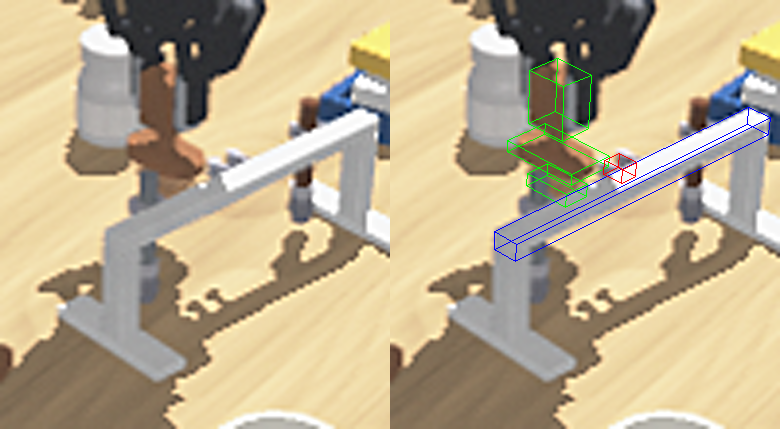

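The overlay bung matches the held one (flange centred near (166,154) in the left panel, seen and predicted agreeing within about 2 px), and the flat pads keep it square. Now I compare the lips with the rail fit, then push in with side compliance.

```bash
python3 - <<'E'
from h import *
rp=np.load("p.npy")[1].copy();print(rp)
rp[2]=0
for n,px in(("top",(198.4,204.6)),("scene",(333.2,191.3))):
    print(n,proj(n,W(rp,[(-9,0,78),(-9,3,78),(-12,0,78)])).round(1).tolist(),px)
# clean corner residuals with z fixed
a=cv2.imread("pics/top0.png")[190:220,180:220];b=cv2.imread("pics/scene0.png")[175:205,315:355]
out=[]
for n,im,(x,y) in(("top",a,(180,190)),("scene",b,(315,175))):
    im=cv2.resize(im,None,fx=10,fy=10,interpolation=cv2.INTER_CUBIC)
    for L,c in(((-9,6,78),(0,0,255)),((-9,-6,78),(0,0,255)),((0,0,80),(0,255,0)),((7,40,80),(255,0,0)),((7,-40,80),(255,0,0)),((25,-40,80),(255,255,0)),((25,40,80),(255,255,0))):
        g=(proj(n,W(rp,[L]))[0]-[x,y]+.5)*10;cv2.circle(im,tuple(map(int,g)),3,c,-1)
    for X,c in((7,(255,0,0)),(25,(255,255,0))):
        g=((proj(n,W(rp,[(X,-60,80),(X,60,80)]))-[x,y]+.5)*10).astype(int);cv2.line(im,tuple(map(int,g[0])),tuple(map(int,g[1])),c,1)
    out.append(im)
cv2.imwrite("pics/clip.png",np.hstack(out))
E
```

```text
[ 5.08512582e+02  1.95333329e+02 -1.08445291e+00 -1.60804742e-01]
top [[198.8, 207.3], [197.8, 207.0], [198.4, 208.3]] (198.4, 204.6)
scene [[331.0, 190.3], [331.9, 189.9], [330.1, 189.9]] (333.2, 191.3)
```

View pics/clip.png

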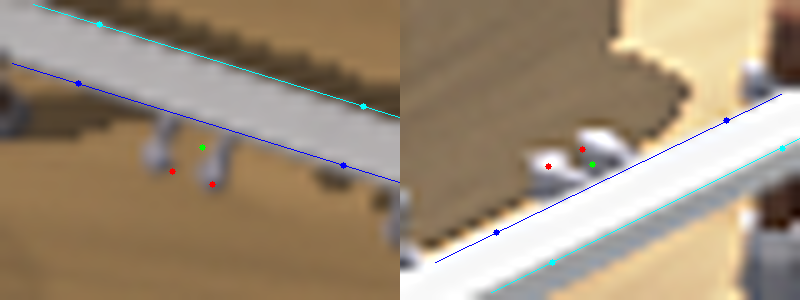

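Both views put the lips about 3 mm further along the rail's +y than my fit: top-view lip midpoint is (198.5,206.3) px against the predicted (199.2,207.8), scene (332.7,190.8) against (331.5,190.7). I'll shift the target and push in with compliance.

```bash
cat > ins.py <<'E'
from h import *
rp=np.load("p.npy")[1];w=np.array([np.cos(rp[3]),np.sin(rp[3]),0]);n=np.array([-w[1],w[0],0]);q=Q(0,1,rp[3]).tolist()
C=np.array([rp[0],rp[1],0])+2.8*n;Z=86.5
E
python3 - <<'E'
from ins import *
p=lambda a,dy,z=Z:(C+w*a+n*dy+zz*z).tolist()
ctrl.movel(p(-45,0),q,rate=60);ctrl.sleep(.2);f0=F()
ctrl.movel(p(-20,0),q,rate=60)
dy=0;a=-20;dz=0;pk=0
while a<4:
    a+=1 if a<-15 else .7
    ctrl.movel(p(a,dy,Z+dz),q,rate=30);f=F()-f0;fw,fn=f@w,f@n
    s=ctrl.state();x=np.array(s["position"])-C
    print(f"{s['time']:.2f} a{a:.1f} act {x@w:.1f} {x@n:.1f} {x[2]:.1f} f {fw:.1f} {fn:.1f} {f[2]:.1f}")
    if abs(fn)>1:dy+=np.clip(.1*fn,-.6,.6)
    if abs(f[2])>2:dz+=np.clip(.05*f[2],-.4,.4)
    pk=min(pk,fw)
    if fw<-28 or abs(f[2])>20 or (fw<-8 and a>-2 and pk<fw-5 and False):print("stop");break
np.save("ins.npy",[a,dy,dz,*f0])
E
```

```text
26.27 a-19.0 act -19.2 0.1 86.5 f -0.6 0.1 1.2
26.52 a-18.0 act -18.0 0.1 86.5 f -1.4 0.7 0.1
26.77 a-17.0 act -17.0 -0.0 86.5 f -1.2 -0.0 -0.4
27.02 a-16.0 act -15.9 -0.0 86.5 f -1.0 0.0 -0.2
27.27 a-15.0 act -14.9 0.0 86.5 f -1.4 -0.5 -0.5
27.52 a-14.3 act -14.2 -0.0 86.5 f -1.4 0.1 1.8
27.77 a-13.6 act -13.6 -0.0 86.5 f -1.4 0.0 1.4
28.02 a-12.9 act -12.9 -0.0 86.5 f -1.2 0.8 1.0
28.27 a-12.2 act -12.4 -0.0 86.4 f -2.5 -0.1 0.9
28.52 a-11.5 act -12.0 -0.1 86.3 f -5.9 -0.7 -0.3
28.77 a-10.8 act -11.7 0.0 86.2 f -8.9 0.8 3.4
29.02 a-10.1 act -10.7 0.0 86.5 f -7.3 0.4 1.3
29.27 a-9.4 act -9.4 0.0 86.7 f -3.3 0.1 0.8
29.52 a-8.7 act -8.1 0.1 87.0 f -4.2 -0.8 6.5
29.77 a-8.0 act -8.0 0.0 87.1 f -6.0 -0.8 4.2
30.02 a-7.3 act -6.5 0.0 87.5 f -0.1 -1.4 1.4
30.27 a-6.6 act -5.9 -0.0 87.5 f 1.3 -1.2 5.2
30.52 a-5.9 act -5.8 -0.2 87.5 f 0.1 0.2 6.1
30.77 a-5.2 act -5.6 -0.3 87.6 f -4.5 0.7 4.8
31.02 a-4.5 act -4.0 -0.3 87.9 f 3.7 0.7 -5.9
31.27 a-3.8 act -3.6 -0.3 87.7 f 1.7 -0.2 -4.0
31.52 a-3.1 act -2.7 -0.2 87.6 f 2.4 -0.2 -2.6
31.77 a-2.4 act -2.1 -0.2 87.5 f 1.6 -0.2 0.5
32.02 a-1.7 act -1.8 -0.2 87.4 f 0.4 0.3 2.0
32.27 a-1.0 act -1.2 -0.3 87.4 f -0.6 0.1 0.1
32.52 a-0.3 act -0.3 -0.2 87.5 f -1.5 -0.1 -0.3
32.77 a0.4 act 0.2 -0.3 87.4 f -2.8 0.3 0.0
33.02 a1.1 act 0.3 -0.3 87.3 f -6.8 0.5 2.7
33.27 a1.8 act 0.4 -0.3 87.3 f -9.3 0.2 5.5
33.52 a2.5 act 0.6 -0.3 87.3 f -13.0 0.4 3.6
33.77 a3.2 act 0.6 -0.3 87.3 f -15.9 -0.6 4.5
34.02 a3.9 act 0.7 -0.3 87.4 f -19.4 1.0 5.0
34.27 a4.6 act 0.8 -0.3 87.4 f -20.9 0.8 3.8
```

```bash
python3 - <<'E'
from ov2 import *
from ins import *
a,dy,dz,*f0=np.load("ins.npy");z=Z+dz
p=lambda a,z:(C+w*a+n*dy+zz*z).tolist()
def go(a,z):
    ctrl.movel(p(a,z),q,rate=30);f=F()-f0;s=ctrl.state();x=np.array(s["position"])-C
    print(f"{s['time']:.2f} a{a:.1f} act {x@w:.1f} {x@n:.1f} {x[2]:.1f} f {f@w:.1f} {f@n:.1f} {f[2]:.1f}");return f
go(1,z);go(-1.,z);f=go(.2,z)
for i in range(8):
    if f[2]>2.5:break
    z-=.4;f=go(.2,z)
ctrl.command_gripper(.6,20);ctrl.sleep(.2);print(loc(F()-f0))
ctrl.command_gripper(1.0);ctrl.sleep(.3);print(loc(F()-f0))
ctrl.movel(p(.2,230),q,rate=120)
s=ctrl.state();print(s["time"],loc(F()-f0))
ctrl.movel((C-w*60+zz*260).tolist(),q,rate=150)
ctrl.sleep(.5)
im=[cv2.cvtColor(ctrl.camera(k),cv2.COLOR_RGB2BGR) for k in("scene","top")]
cv2.imwrite("pics/g6.png",np.hstack([cv2.resize(im[0][150:250,285:385],(450,450),interpolation=2),cv2.resize(im[0][215:375,140:264],(349,450),interpolation=2)]))
E
```

```text
34.53 a1.0 act 0.3 -0.3 88.5 f -7.0 -0.0 -0.6
34.78 a-1.0 act -0.4 -0.2 89.0 f -1.5 -0.2 0.5
35.03 a0.2 act 0.2 -0.2 88.8 f -3.7 0.6 2.9
[-0.4  0.8  1.5]
[-0.7  0.1  0.7]
37.65 [-0.5 -0.1 -0.2]
```

View pics/g6.png

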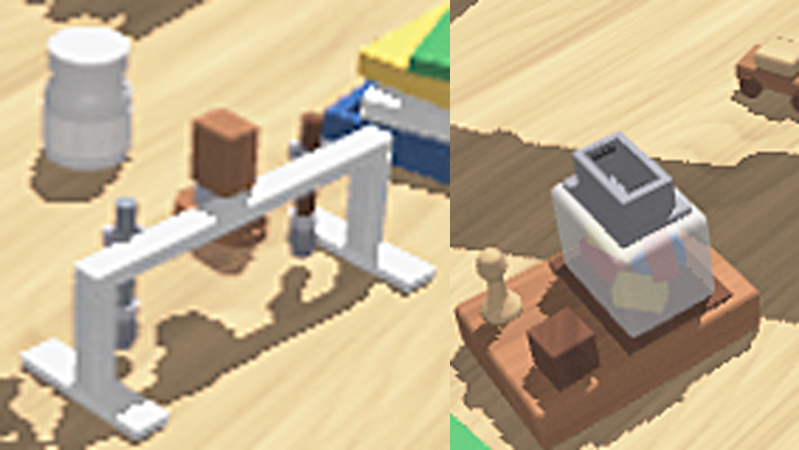

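The bung hangs upright in the middle clip (handle at (225,150) in the left panel). The jar is seated at (635,240), and the pawn and cube stand where they were.

```bash
python3 -c "
from rig import ctrl
print(ctrl.close_job())"
```

```text
the job is handed in; nothing more can be done
None
```

The bung was rocked free and snapped upright into the middle clip, and the job is handed in at about 38 s; the pull reached about 8.7 N for roughly 1 s in the first rock, over the jar's 7 N, so the jar may have lifted briefly, but it ended seated with the pawn and cube unmoved.

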